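# Seat the insert ring in the router plate

### The job

The keyed insert ring of this router-table top is sitting proud on the key pin in its opening. With a fingertip against the side of its upright starter pin, push the ring round until its notch drops over the key pin, then press down on the face of the ring on the side opposite the notch until it snaps past the two spring clips and lies flush in the plate, and move clear. Only push and press the ring, never lift it, and leave the tools lying around it where they are.

Things in the scene. Friction and masses are not known exactly. Their poses are not given: they have to be found in the camera images.
- router_top: Fixed router-table top lying level on the worktop: plywood panel 190 x 250 mm on two battens, a black router plate 158 x 216 mm let in flush, upper face 42 mm above the worktop, a round opening in the middle. Origin on the worktop below the opening's centre; z up; x (short way of the panel) points from the centre to the key pin.
- opening (a point): Centre of the plate's round opening, at the height of the plate's upper face. The opening is 111 mm across and 9 mm deep down to a flat ledge 33 mm above the worktop; inside 52 mm across it is open below.
- key_pin (a point): Foot of the key pin, on the ledge, 31 mm from the opening's centre towards the router_top's +x. The pin is a steel stub 8 mm in diameter, 6 mm high. A ring not yet aligned lies on it and hides it; a short light line on the black plate just outside the opening marks its direction.
- clip_mid (a point): Point on the opening's wall, at the plate's upper face, opposite the key pin and midway between the two spring clips. The clips' rounded steel noses stand out of the wall 50 degrees to either side of this point, seen from the centre. They spring outward and let the ring snap past when it is pressed down on this side with 9 to 17 N.
- insert_ring: Loose steel ring in the opening: 110 mm across, 9 mm thick, about 0.6 kg, bore 44 mm across. Origin at the centre of its underside, z up, x points to its notch and starter pin. Unaligned it lies nearly level on key pin and clips, upper face 6 mm above the plate, and turns either way, guided by the opening's wall. Seated, it lies on the ledge, flush with the plate.
- ring_notch (a point): Middle of the notch, at the level of the ring's underside, 31 mm from its centre. The notch is cut from the bore outward through the full thickness, 15 mm deep, 11 mm wide at its middle. When it meets the key pin (the ring's x along the router_top's x) it drops over it, which stops the turning; the side opposite still stands 6 mm up on the clips.
- starter_pin (a point): Centre of the top of the starter pin, an upright steel pin fixed in the ring: 12 mm in diameter, standing 30 mm above the ring's upper face, 46 mm from the ring's centre, on the line through the notch. A sideways push of 1 to 3 N low on it turns the ring; after the notch has dropped, over 20 N may tip it.
- screwdriver: Screwdriver with a blue handle, 211 mm long, 36 mm high, lying beside the router top. Origin under its middle. To be left alone.
- tape_measure: Yellow pocket tape measure, 36 x 99 mm, 66 mm high, standing beside the router top. Origin under its middle. To be left alone.
- pencil: Flat red joiner's pencil, 174 mm long, lying beside the router top. Origin under its middle. To be left alone.
Not all that is in view belongs to the job. What is shaped like the insert_ring but red is not meant.

How it is judged:
By the outcome, as a careful person would: the job done as asked, in the order asked, and still so for the second after the job is handed in, with the robot touching nothing.
It also fails if it takes over 54 s, if anything falls off the work surface, if the arm or the gripper's body presses on something with over 40 N, if the wrist force passes 120 N, or if a joint passes its speed limit or range.

### The arm

A 7-joint arm with a two-finger parallel gripper is mounted at the origin on the work surface; the furniture and walls round the work are solid. World frame = base frame: x ahead of the robot, y to its left, z up, the work surface at z = 0. Lengths are in m, angles in degrees, forces in N, time in s.
With the tool pointing down it reaches from about 0.425 to 0.95 m from the base axis. Payload 4.7 kg.
Tool frame: the origin (TCP) lies on the centre line of the jaws, within the pads' length; the fingertips stand 17 mm ahead of it and the grasp point (between the pads) lies 2 mm behind it; z points along the fingers, y is the line along which they close (so a half turn about z gives the same grasp; the last joint's range is limited). The gripper opens to 87 mm and grips with 3 to 60 N. Pads are 19 mm wide; open, the fingers measure 117 mm over their backs; the gripper's body (75 mm by 190 mm) begins 51 mm behind the grasp point.
Start: joints at [67.156, 26.849, -2.785, 87.806, 1.381, 65.374, -4.715], TCP at [0.244, -0.629, 0.24] pointing down, gripper open.
Joint ranges: [-148.3, 148.3], [-19.14, 114.17], [-79.39, 73.82], [5.75, 140.21], [-59.74, 239.74], [12.07, 113.84], [-152.46, 152.46]. Speed limits (degrees/s): [147.25, 147.25, 180, 180, 180, 180, 180].

### API

Orientations are given as [roll, pitch, yaw] about the fixed x, y, z axes, in that order (R = Rz(yaw) Ry(pitch) Rx(roll)).
In Python, from plant import bot gives the robot as it stands. The module is installed in compiled form; this text tells all that it offers.
- The arm moves only by the tool apply_moves, never from a script. Its argument "commands" is a list of rows, each a list of 4 numbers: the shift along the tool's x, y, z in mm, then the turn about the tool's z in degrees. In form: [[dx, dy, dz, roll], ...]. A call has 1 to 8 rows; each row is the pose to reach, as a shift and turn from the pose commanded when the call began, along the tool's axes at that moment; what a row does not reach only later rows make up. A row lasts 1/10 s, in which the tool goes at most 50 mm and 8.59 degrees, less where a joint would pass 70% of its speed; a pose out of reach is approached as far as the arm can. A call with a gripper value outside its range is refused whole. "claw" is the opening, from 0 (shut) to 1 (fully open), set as the call begins (left out, the last holds). The fingers move at their own pace and stop on an object; "force" is the grip in N (left out, the last holds). Time passes only in rows, so rows that repeat a pose let the fingers close. It gives the time, the measured TCP pose, the force, the opening and the grip force at its end, in the units of the state.
- bot.read_state(): the state, without advancing time (a new reading comes with each control period).
- bot.camera(name): name is "side" or "top"; returns a dict with "frame" (420x560x3 uint8, red, green, blue), "K" (3x3 intrinsics, pixels), "distortion" ([k1, k2, p1, p2, k3] as OpenCV has them; the pictures are not rectified), "rvec" (rotation vector, rad) and "tvec" (3), from world to camera coordinates, as OpenCV has them. Camera axes: x right, y down, z forward; pixel columns grow to the right and rows downward; lengths in m; the calibration is good to about 2 mm. A picture is of the moment at which its call begins. There is no depth.
- bot.sign_off(): hands the job in; it is judged then, once.
Trained networks look in a picture, given as the dict that the camera call returned (one of the last four; its "shot" number tells which), for a name from the list of things; names that differ only in an ending like _2 or _b are one class to them, and where a whole thing is asked for, a point or a joint stands for the part that bears it (a point fixed in the world has none). Each returns a list of dicts, best first, with "confidence" (0 to 1); they miss things now and then, are a little off and sometimes report something else, mostly with a low value. They report only what shows in the picture. A call takes as long as a camera call. They do not tell look-alikes from the thing itself.
- bot.look_for(name, picture): "location" ([row, column] in pixels, amid what is visible of it).
The state is a dict: "clock": time; "joints": joint angles; "qvel": joint speeds; "joint_efforts": joint torques, N m; "eef_pos": TCP position; "tcp_rot": TCP orientation; "force": force on the tool from outside, world axes, zero at the start; "ft_torque": the same for the moment, N m; "width": opening from 0.0 (shut) to 1.0 (fully open); "grasp_force": force on a finger pad.
Only numpy, scipy, OpenCV 4.12 (cv2) and the standard library are available. Lean on these libraries where they do the work, as an engineer would, in place of code of your own. Each camera call takes 0.05 s, during which the arm holds its last target. There are 200 camera calls.

## Working session

There is one attempt and no reset: what is moved stays moved. The work goes in short steps, Python scripts to look and compute and a tool call to move; the robot and the scene stay as the last step left them, time stands still between calls to the robot, and variables do not carry over. Pictures are saved under pics/ and viewed, at most 10 in all, crops included, and the job is handed in when it is done.

Besides the shell and the picture viewer there is one more tool, called after ">>>" as a command line: name --pt "numbers of a row" for each row, then --argument value for the rest. apply_moves: Moves the arm, as the interface text tells. Its arguments: {"type":"object","properties":{"commands":{"type":"array","items":{"type":"array","items":{"type":"number"}}},"claw":{"type":"number"},"force":{"type":"number"}},"required":["commands"]}

```bash
mkdir -p pics; cat > h.py <<'E'
import numpy as np, cv2
from plant import bot
def ray(p,c):
    K=np.array(p["K"]);d=np.array(p["distortion"])
    u=cv2.undistortPoints(np.array([[[c[1],c[0]]]],float),K,d)[0,0]
    R=cv2.Rodrigues(np.array(p["rvec"],float))[0];t=np.array(p["tvec"],float).ravel()
    return -R.T@t, R.T@np.array([u[0],u[1],1.])
def at(p,c,z):
    o,d=ray(p,c); return o+d*(z-o[2])/d[2]
def proj(p,X):
    q=cv2.projectPoints(np.array(X,float).reshape(-1,1,3),np.array(p["rvec"],float),np.array(p["tvec"],float),np.array(p["K"]),np.array(p["distortion"]))[0].reshape(-1,2)
    return q[:,::-1]
def save(p,n,crop=None,s=1):
    f=p["frame"][:,:,::-1]
    if crop: f=f[crop[0]:crop[1],crop[2]:crop[3]]
    cv2.imwrite("pics/"+n,cv2.resize(f,None,fx=s,fy=s,interpolation=cv2.INTER_CUBIC))
E
python3 - <<'E'
from h import *
Z=dict(opening=.042,clip_mid=.042,ring_notch=.039,starter_pin=.078,insert_ring=.048,key_pin=.033,router_top=.042,screwdriver=.018,tape_measure=.06,pencil=.005)
fs=[]
for n in("top","side"):
    p=bot.camera(n);fs.append(p["frame"])
    for k,z in Z.items():
        for r in bot.look_for(k,p)[:3]:
            print(n,k,np.round(r["location"]),round(r["confidence"],2),np.round(at(p,r["location"],z),3))
    save(p,n+"0.png")
print(bot.read_state())
E
```

```text
top clip_mid [204. 268.] 0.68 [ 0.478 -0.082  0.042]
top clip_mid [187. 256.] 0.64 [ 0.514 -0.055  0.042]
top ring_notch [186. 254.] 0.86 [ 0.517 -0.052  0.039]
top ring_notch [226. 370.] 0.64 [ 0.424 -0.3    0.039]
top starter_pin [188. 252.] 0.91 [ 0.509 -0.047  0.078]
top starter_pin [231. 364.] 0.81 [ 0.414 -0.279  0.078]
top starter_pin [254. 189.] 0.53 [0.375 0.084 0.078]
top insert_ring [224. 366.] 0.85 [ 0.43  -0.291  0.048]
top insert_ring [187. 250.] 0.62 [ 0.515 -0.043  0.048]
top insert_ring [203. 265.] 0.62 [ 0.479 -0.075  0.048]
top key_pin [200. 267.] 0.56 [ 0.487 -0.078  0.033]
top screwdriver [252. 190.] 0.87 [0.378 0.093 0.018]
top tape_measure [173. 340.] 0.8 [ 0.538 -0.235  0.06 ]
top pencil [177. 321.] 0.66 [ 0.538 -0.201  0.005]
side opening [249. 296.] 0.76 [ 0.55  -0.065  0.042]
side clip_mid [249. 292.] 0.78 [ 0.55  -0.074  0.042]
side ring_notch [244. 178.] 0.93 [ 0.471 -0.312  0.039]
side starter_pin [233. 295.] 0.73 [ 0.542 -0.065  0.078]
side starter_pin [244. 176.] 0.57 [ 0.534 -0.318  0.078]
side insert_ring [232. 293.] 0.73 [ 0.486 -0.052  0.048]
side 
[... 423 characters left out ...]
29  0.005]
{'clock': 1.1, 'joints': array([67.1557971 , 26.85018508, -2.78286543, 87.80576535,  1.38303369,
       65.37506382, -4.71616526]), 'qvel': array([ 0.0926836 ,  0.00876597, -0.05465528, -0.06444673, -0.07911593,
        0.04209324,  0.01520574]), 'joint_efforts': array([ 1.09169956e-03, -5.07838976e+01, -8.02031904e-02, -2.36451960e+01,
       -6.12762943e-02,  3.11785040e-02,  1.61640463e-05]), 'eef_pos': array([ 0.2439901 , -0.62937643,  0.23955661]), 'tcp_rot': array([1.79997411e+02, 5.33479137e-04, 2.11875964e+01]), 'force': array([0.03439149, 0.62850692, 0.35255063]), 'ft_torque': array([-0.01445298,  0.00946153,  0.01731936]), 'grasp_force': 0.0, 'width': 1.0006697301770306}
```

View pics/top0.png

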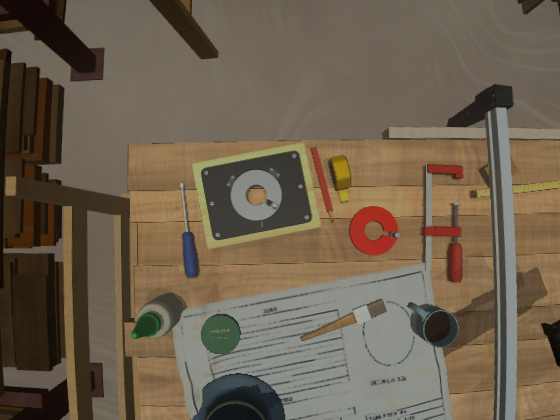

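View pics/side0.png

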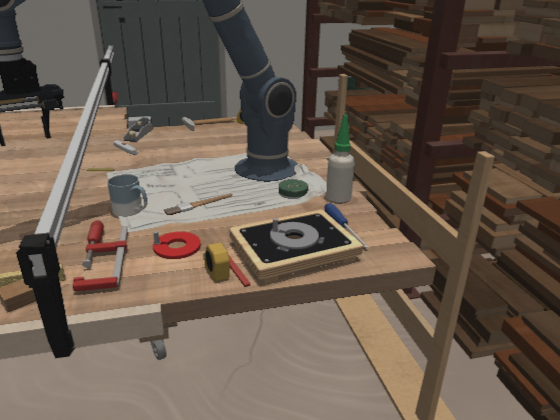

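The grey ring in the plate at top (194,256) is the one meant. The red ring at (230,374) is the look-alike. I'll confirm that and read the key line in an enlarged crop.

```bash
python3 - <<'E'
from h import *
p=bot.camera("top");save(p,"c1.png",(140,250,190,325),5.5)
q=bot.camera("side");save(q,"c2.png",(205,275,225,365),5.5)
np.save("p.npy",p,allow_pickle=True);np.save("q.npy",q,allow_pickle=True)
E
```

```text
(no output)
```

View pics/c1.png

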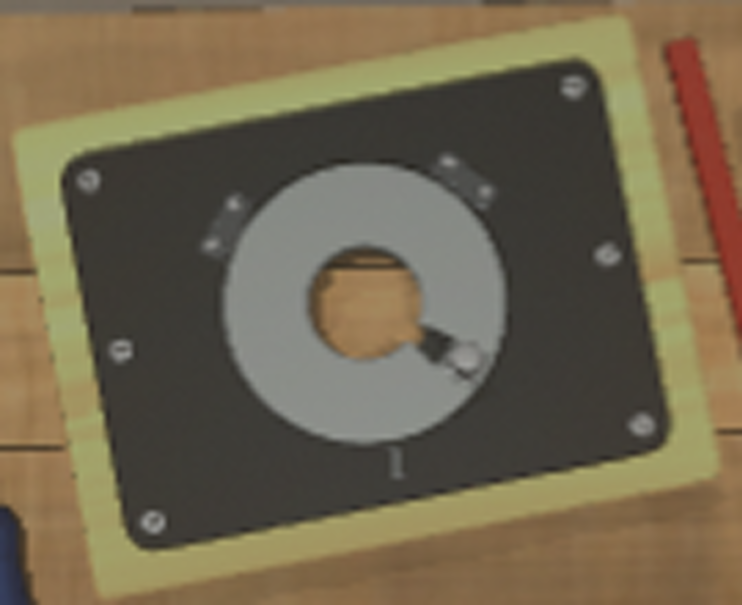

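View pics/c2.png

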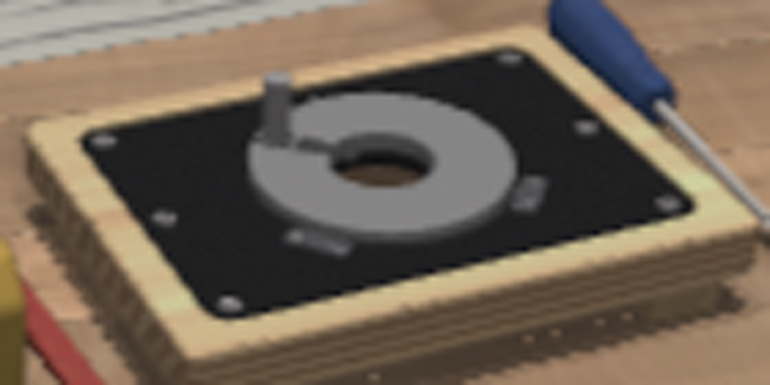

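The crops confirm the grey ring: top crop centre (302,364), key line (462,397), starter pin (354,468), and clips at the top left and top right. The side view agrees, with the pin upright at side crop (110,276).

```bash
python3 - <<'E'
from h import *
p=np.load("p.npy",allow_pickle=True).item();q=np.load("q.npy",allow_pickle=True).item()
f=lambda u,v,o:((v+.5)/5.5-.5+o[0],(u+.5)/5.5-.5+o[1])
T=lambda u,v,z:at(p,f(u,v,(140,190)),z)
S=lambda u,v,z:at(q,f(u,v,(205,225)),z)
C=[T(*c,.042) for c in((13,130),(630,15),(718,478),(103,598))]
print("panel",np.round(C,4).tolist(),np.mean(C,0),[np.linalg.norm(C[i]-C[i-1]) for i in range(4)])
c=np.mean(C,0)
sc=[T(*c_,.042) for c_ in((89,180),(573,86),(643,425),(153,522))];print("screws mean",np.mean(sc,0))
rc=T(364,302,.048);print("ring",rc)
k=T(397,462,.042);print("key line",k,np.degrees(np.arctan2(*(k-rc)[1::-1])))
e=C[3]+C[2]-C[0]-C[1];print("panel x dir",np.degrees(np.arctan2(e[1],e[0])))
s=T(468,354,.078);print("pin",s,np.degrees(np.arctan2(*(s-rc)[1::-1])),np.linalg.norm((s-rc)[:2]))
print("side pin",S(276,76,.078),"ring",S(382,163,.048))
C2=[S(*c_,.042) for c_ in((28,125),(528,28),(755,228),(185,352))];print("side panel",np.mean(C2,0))
E
```

```text
panel [[0.5695, 0.082, 0.042], [0.6106, -0.1621, 0.042], [0.4268, -0.1915, 0.042], [0.3856, 0.0487, 0.042]] [ 0.49809483 -0.05572388  0.042     ] [np.float64(0.1868464440821817), np.float64(0.24757293531114397), np.float64(0.18612361220401596), np.float64(0.24369314032112527)]
screws mean [ 0.49853225 -0.05511931  0.042     ]
ring [ 0.49804587 -0.05498952  0.048     ]
key line [ 0.43589066 -0.06642884  0.042     ] -169.57173350402763
panel x dir -170.32083493156438
pin [ 0.47497585 -0.09434344  0.078     ] -120.37964875978555 0.04561749900819783
side pin [ 0.4691647  -0.09203812  0.078     ] ring [ 0.49832934 -0.05370458  0.048     ]
side panel [ 0.49648269 -0.05485991  0.042     ]
```

```bash
python3 - <<'E'
from h import *
p=np.load("p.npy",allow_pickle=True).item();q=np.load("q.npy",allow_pickle=True).item()
def tri(a,b):
    o,d=ray(p,a);o2,d2=ray(q,b);d/=np.linalg.norm(d);d2/=np.linalg.norm(d2)
    s=np.linalg.lstsq(np.c_[d,-d2],o2-o,rcond=None)[0];A=o+d*s[0];B=o2+d2*s[1]
    return np.round((A+B)/2,3),round(np.linalg.norm(A-B),3)
print("end",tri((97,490),(245,40)))
print("cam",ray(p,(0,0))[0])
for z in(0,.2,.4,.6): print(z,at(p,(97,490),z).round(3),at(p,(300,505),z).round(3),at(q,(245,40),z).round(3),at(q,(150,85),z).round(3))
print("bottle",tri((326,147),(118,343)),tri((95,507),(65,0))if 0 else"")
print("tcp proj",proj(p,[[.244,-.629,.24],[0,0,0]]),proj(q,[[.244,-.629,.24]]))
E
```

```text
end (array([ 0.67 , -0.527,  0.183]), np.float64(0.014))
cam [ 0.4167344  -0.07894319  0.95146413]
0 [ 0.729 -0.624  0.   ] [ 0.241 -0.633  0.   ] [ 0.337 -0.628  0.   ] [-0.315 -0.59   0.   ]
0.2 [ 0.664 -0.509  0.2  ] [ 0.278 -0.517  0.2  ] [ 0.694 -0.526  0.2  ] [ 0.263 -0.502  0.2  ]
0.4 [ 0.598 -0.395  0.4  ] [ 0.315 -0.4    0.4  ] [ 1.052 -0.425  0.4  ] [ 0.841 -0.413  0.4  ]
0.6 [ 0.532 -0.28   0.6  ] [ 0.352 -0.284  0.6  ] [ 1.409 -0.324  0.6  ] [ 1.42  -0.325  0.6  ]
bottle (array([0.266, 0.133, 0.239]), np.float64(0.011)) 
tcp proj [[317.18625782 570.16873777]
 [417.9967628  237.09180793]] [[134.56618505  24.0471241 ]]
```

A metal rail about 0.2 m high (y about -0.52) lies between the arm and the work, so I'll lift first and then cross.

>>> apply_moves --pt "0 0 -50 0" --pt "0 0 -90 0" --pt "0 0 -100 -6" --pt "35 -32 -100 -14" --pt "70 -64 -100 -22" --pt "105 -96 -100 -30" --pt "140 -128 -100 -38" --pt "175 -160 -100 -46" --claw 0 --force 20

```text
clock: 2.0
eef_pos: [0.3499, -0.4151, 0.3398]
tcp_rot: [180.0, 0.0, 67.5]
force: [1.0, -0.2, 0.9]
width: 0.357
grasp_force: 0.0
```

```bash
cat > g.py <<'E'
from h import *
import sys
def goto(x,y,z,yaw):
    s=bot.read_state();e=np.array(s["eef_pos"]);w=s["tcp_rot"][2];a=np.radians(w)
    d=np.array([x,y,z])-e
    return np.round([1e3*(d[0]*np.cos(a)+d[1]*np.sin(a)),1e3*(d[0]*np.sin(a)-d[1]*np.cos(a)),-1e3*d[2],-((yaw-w+180)%360-180)],1)
C=np.array([.498,-.055])
def pin(th): t=np.radians(th); return C+.046*np.array([np.cos(t),np.sin(t)])
def tip(th,gap,z=.070):
    # face perpendicular to clockwise tangent
    w=th-90; a=np.radians(w); P=pin(th)-(.0155+gap)*np.array([np.cos(a),np.sin(a)])
    return goto(P[0],P[1],z,w)
E
python3 - <<'E'
from g import *
s=bot.read_state();print(s["clock"],s["eef_pos"],s["tcp_rot"],s["force"],s["joints"])
print(tip(-122,.015,.13))
E
```

```text
2.0 [ 0.34991324 -0.41509133  0.33980017] [1.79965362e+02 2.53998567e-02 6.75053929e+01] [ 0.97740818 -0.23877887  0.8545549 ] [ 59.3322659   11.06049908 -16.40327153  97.27047732   3.27592577
  72.09474386  19.71722171]
[338.9  21.5 209.8 -80.5]
```

>>> apply_moves --pt "45 3 0 -8" --pt "90 6 0 -16" --pt "135 9 10 -24" --pt "180 12 40 -32" --pt "225 15 75 -40" --pt "270 18 110 -48" --pt "305 20 145 -56" --pt "325 21 180 -64"

```text
clock: 2.8
eef_pos: [0.4946, -0.1274, 0.1659]
tcp_rot: [179.8, 0.2, 131.6]
force: [1.0, -1.0, -0.6]
width: 0.008
grasp_force: 0.0
```

```bash
python3 - <<'E'
from g import *
s=bot.read_state();print(s["clock"],s["eef_pos"],s["tcp_rot"],s["force"],s["width"])
print(tip(-122,.015,.070))
E
```

```text
2.8 [ 0.49461154 -0.1273505   0.16588224] [179.84844369   0.18668268 131.59843843] [ 0.98201513 -1.04921256 -0.60309402] 0.007826138284581414
[  9.6  15.1  95.9 -16.4]
```

>>> apply_moves --pt "0 15 0 -8" --pt "0 15 10 -16" --pt "0 15 30 -16" --pt "0 15 60 -16" --pt "0 15 85 -16" --pt "0 15 85 -16" --pt "0 15 85 -16"

```text
clock: 3.5
eef_pos: [0.5044, -0.1194, 0.0811]
tcp_rot: [180.0, -0.0, 147.2]
force: [0.1, -0.5, 0.9]
width: 0.006
grasp_force: 0.0
```

```bash
python3 - <<'E'
from g import *
s=bot.read_state();print(s["clock"],s["eef_pos"],s["tcp_rot"],s["force"],s["width"])
print(tip(-122,.015,.070))
p=bot.camera("top");a=p["frame"][140:250,190:325,::-1]
q=bot.camera("side");b=q["frame"][195:275,225:360,::-1]
cv2.imwrite("pics/d1.png",cv2.resize(np.vstack([a,b]),None,fx=3,fy=3,interpolation=cv2.INTER_CUBIC))
E
```

```text
3.5 [ 0.50442301 -0.11939829  0.08108076] [ 1.79988359e+02 -2.07766706e-03  1.47195901e+02] [ 0.09739811 -0.50240699  0.89861373] 0.006220230228356878
[ 9.1  5.1 11.1 -0.8]
```

View pics/d1.png

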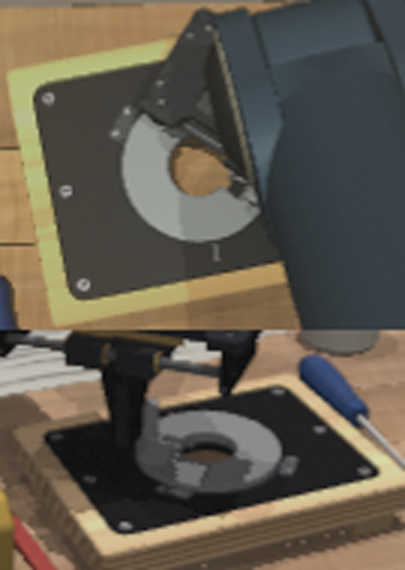

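The side view shows the finger just behind the pin. I'll check where the tip projects before pushing.

```bash
python3 - <<'E'
from g import *
q=bot.camera("side");e=np.array(bot.read_state()["eef_pos"])
pts=[e-[0,0,.017],e,e-[0,0,-.06]]
a=np.radians(147.2);y=np.array([np.sin(a),-np.cos(a),0])
pts+=[e-[0,0,.017]+.015*y,e-[0,0,.017]-.015*y,e+.095*y+[0,0,.06],e-.095*y+[0,0,.06]]
im=q["frame"][:,:,::-1].copy()
im=cv2.resize(im[150:275,200:380],None,fx=4.4,fy=4.4,interpolation=cv2.INTER_CUBIC)
for r,c in proj(q,pts): cv2.circle(im,(int((c-200)*4.4),int((r-150)*4.4)),3,(0,0,255),-1)
cv2.imwrite("pics/d2.png",im)
E
```

```text
(no output)
```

View pics/d2.png

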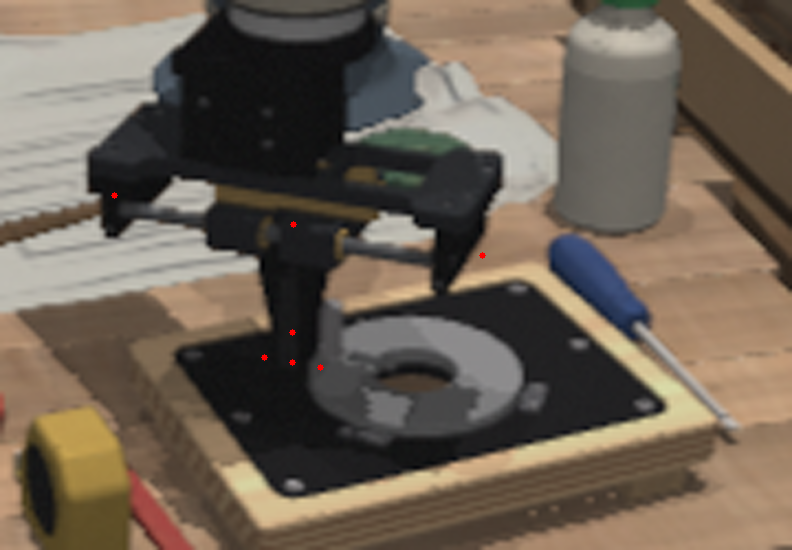

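>>> apply_moves --pt "0 5 5 0" --pt "0 5 11 0" --pt "6 5 11 0" --pt "12 5 11 0" --pt "15 5 11 0" --pt "15 5 11 0"

```text
clock: 4.25
eef_pos: [0.4936, -0.1068, 0.0698]
tcp_rot: [-180.0, -0.0, 147.2]
force: [-0.2, -0.1, 0.2]
width: 0.006
grasp_force: 0.0
```

```bash
python3 - <<'E'
from g import *
s=bot.read_state();print(s["clock"],s["eef_pos"],s["tcp_rot"],s["force"],s["width"])
for t in (-122,-126,-130,-134,-138,-142,-146,-150): print(t,tip(t,0,.070).tolist())
E
```

```text
4.25 [ 0.49363341 -0.10682594  0.06983392] [-1.79980504e+02 -6.06759861e-03  1.47227319e+02] [-0.20808881 -0.1301676   0.22663664] 0.0061749517318444415
-122 [8.3, 0.2, -0.2, -0.8]
-126 [11.5, -0.9, -0.2, 3.2]
-130 [14.8, -1.6, -0.2, 7.2]
-134 [18.1, -2.2, -0.2, 11.2]
-138 [21.5, -2.5, -0.2, 15.2]
-142 [24.9, -2.6, -0.2, 19.2]
-146 [28.3, -2.4, -0.2, 23.2]
-150 [31.6, -2.1, -0.2, 27.2]
```

>>> apply_moves --pt "4 0 0 0" --pt "8 0 0 0" --pt "11 -1 0 3" --pt "13 -1 0 5" --pt "15 -2 0 7" --pt "17 -2 0 9" --pt "18 -2 0 11"

```text
clock: 4.95
eef_pos: [0.4781, -0.0992, 0.0699]
tcp_rot: [180.0, 0.0, 136.1]
force: [0.6, -1.0, -0.2]
width: 0.003
grasp_force: 0.6
```

Contact is at about 1.2 N, so the ring is turning. Next, the rest of the arc.

```bash
python3 - <<'E'
from g import *
s=bot.read_state();print(s["eef_pos"],s["tcp_rot"],s["force"])
for t in range(-134,-175,-4): print(t,tip(t,0,.070).tolist())
E
```

```text
[ 0.47813072 -0.09917414  0.06989167] [1.79978199e+02 4.28531143e-02 1.36073428e+02] [ 0.64708291 -1.03318359 -0.23259071]
-134 [0.9, -0.4, -0.1, 0.1]
-138 [4.1, -1.4, -0.1, 4.1]
-142 [7.4, -2.1, -0.1, 8.1]
-146 [10.8, -2.6, -0.1, 12.1]
-150 [14.2, -2.9, -0.1, 16.1]
-154 [17.6, -2.9, -0.1, 20.1]
-158 [20.9, -2.7, -0.1, 24.1]
-162 [24.3, -2.3, -0.1, 28.1]
-166 [27.6, -1.6, -0.1, 32.1]
-170 [30.9, -0.7, -0.1, 36.1]
-174 [34.1, 0.4, -0.1, 40.1]
```

>>> apply_moves --pt "2 -1 0 2" --pt "4 -1 0 4" --pt "6 -2 0 6" --pt "8 -2 0 8" --pt "10 -2 0 11" --pt "12 -3 0 14" --pt "14 -3 0 16" --pt "16 -3 0 18"

```text
clock: 5.75
eef_pos: [0.4645, -0.0901, 0.0698]
tcp_rot: [180.0, 0.0, 118.0]
force: [1.6, 0.2, -0.0]
width: 0.004
grasp_force: 0.8
```

```bash
python3 - <<'E'
from g import *
s=bot.read_state();print(s["eef_pos"],s["tcp_rot"],s["force"])
for t in range(-154,-179,-4): print(t,tip(t,0,.070).tolist())
E
```

```text
[ 0.46451625 -0.0901395   0.06983054] [1.79958948e+02 2.39335367e-02 1.18039843e+02] [ 1.64581898  0.1954297  -0.00775898]
-154 [1.4, -0.5, -0.2, 2.0]
-158 [4.7, -1.3, -0.2, 6.0]
-162 [8.0, -1.9, -0.2, 10.0]
-166 [11.4, -2.3, -0.2, 14.0]
-170 [14.8, -2.5, -0.2, 18.0]
-174 [18.2, -2.4, -0.2, 22.0]
-178 [21.5, -2.1, -0.2, 26.0]
```

>>> apply_moves --pt "2 -1 0 2" --pt "4 -1 0 5" --pt "6 -2 0 8" --pt "8 -2 0 10" --pt "10 -2 0 12" --pt "11 -2 0 14"

```text
clock: 6.35
eef_pos: [0.457, -0.0815, 0.0697]
tcp_rot: [-180.0, 0.0, 104.0]
force: [-0.0, -1.1, 0.0]
width: 0.003
grasp_force: 0.5
```

>>> apply_moves --pt "1 0 0 1" --pt "2 0 0 2"

```text
clock: 6.55
eef_pos: [0.4565, -0.0796, 0.0697]
tcp_rot: [-180.0, 0.0, 102.1]
force: [-0.0, -0.8, 0.3]
width: 0.004
grasp_force: 0.7
```

```bash
python3 - <<'E'
from g import *
s=bot.read_state();print(s["eef_pos"],s["tcp_rot"],s["force"])
for t in range(-166,-179,-4): print(t,tip(t,0,.070).tolist())
p=bot.camera("top");a=p["frame"][140:250,190:325,::-1]
q=bot.camera("side");b=q["frame"][195:275,225:360,::-1]
cv2.imwrite("pics/d3.png",cv2.resize(np.vstack([a,b]),None,fx=3.1,fy=3.1,interpolation=cv2.INTER_CUBIC))
E
```

```text
[ 0.45654641 -0.07957171  0.06965755] [-1.79967062e+02  6.62785368e-03  1.02106485e+02] [-0.01739773 -0.84806569  0.25392403]
-166 [-1.7, 0.2, -0.3, -1.9]
-170 [1.5, -0.9, -0.3, 2.1]
-174 [4.8, -1.7, -0.3, 6.1]
-178 [8.1, -2.3, -0.3, 10.1]
```

View pics/d3.png

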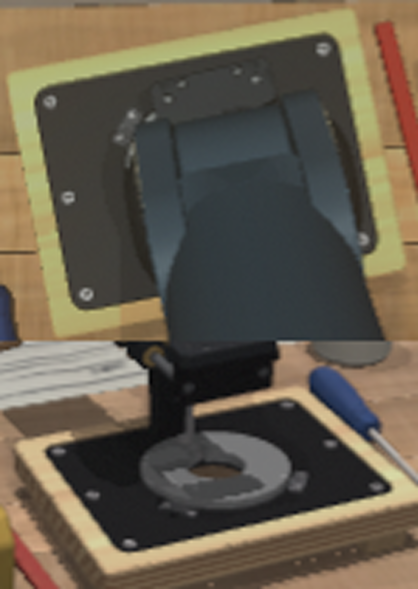

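The side view shows the pin (190,420) pushed nearly to the key direction, with the ring still proud. I'll continue in 1 mm steps.

>>> apply_moves --pt "1 0 0 1" --pt "2 -1 0 2"

```text
clock: 6.85
eef_pos: [0.4556, -0.078, 0.0697]
tcp_rot: [180.0, 0.0, 100.1]
force: [1.0, -0.9, -0.8]
width: 0.003
grasp_force: 0.8
```

>>> apply_moves --pt "1 0 0 1" --pt "1 0 0 1"

```text
clock: 7.05
eef_pos: [0.4551, -0.0766, 0.0697]
tcp_rot: [-180.0, -0.0, 99.2]
force: [-0.5, -0.4, -0.2]
width: 0.006
grasp_force: 0.4
```

>>> apply_moves --pt "1 0 0 1" --pt "1 0 0 1"

```text
clock: 7.25
eef_pos: [0.4551, -0.0757, 0.0697]
tcp_rot: [-180.0, -0.0, 98.2]
force: [-0.1, -1.6, -0.0]
width: 0.003
grasp_force: 0.4
```

>>> apply_moves --pt "1 0 0 1" --pt "1 0 0 1"

```text
clock: 7.45
eef_pos: [0.4549, -0.0749, 0.0697]
tcp_rot: [-180.0, 0.0, 97.2]
force: [-0.7, -1.5, -1.1]
width: 0.005
grasp_force: 0.8
```

>>> apply_moves --pt "1 0 0 1" --pt "1 0 0 1"

```text
clock: 7.65
eef_pos: [0.4548, -0.0744, 0.0697]
tcp_rot: [-180.0, 0.0, 96.1]
force: [-0.9, -4.0, 1.0]
width: 0.001
grasp_force: 1.8
```

>>> apply_moves --pt "1 0 0 1" --pt "1 0 0 1"

```text
clock: 7.85
eef_pos: [0.4547, -0.074, 0.0698]
tcp_rot: [-180.0, 0.1, 95.1]
force: [-1.1, -5.6, 1.2]
width: 0.004
grasp_force: 2.7
```

The force rose to 5.6 N and the turning stopped, so the notch has dropped. I'll back off and check.

>>> apply_moves --pt "-8 0 0 0" --pt "-18 0 0 0" --pt "-22 0 -10 0" --pt "-22 0 -40 0" --pt "-22 0 -70 0" --pt "-22 0 -70 0"

```text
clock: 8.45
eef_pos: [0.4599, -0.0949, 0.1438]
tcp_rot: [179.5, 0.1, 95.2]
force: [0.8, 0.1, -0.2]
width: 0.006
grasp_force: 0.0
```

```bash
python3 - <<'E'
from g import *
s=bot.read_state();print(s["eef_pos"],s["tcp_rot"],s["force"],s["joints"])
print(goto(.537,-.048,.10,100))
p=bot.camera("top");a=p["frame"][140:250,190:325,::-1]
q=bot.camera("side");b=q["frame"][195:275,225:360,::-1]
sc=lambda m:cv2.resize(m,None,fx=5.5,fy=5.5,interpolation=cv2.INTER_CUBIC)
print([(r["location"],r["confidence"],at(q,r["location"],.075)) for r in bot.look_for("starter_pin",q)])
cv2.imwrite("pics/e1.png",sc(b))
E
```

```text
[ 0.45986469 -0.09492585  0.14380621] [1.79513408e+02 1.16935744e-01 9.51556511e+01] [ 0.78161449  0.11545994 -0.19158258] [ 27.43546911  16.20513325 -24.46590711 119.95132872   9.44335793
  45.12028799   2.3540864 ]
[39.8 81.  43.8 -4.8]
[([243.8, 171.4], 0.75, array([ 0.52515368, -0.32705162,  0.075     ])), ([234.6, 290.7], 0.62, array([ 0.5427548 , -0.07491069,  0.075     ]))]
```

View pics/e1.png

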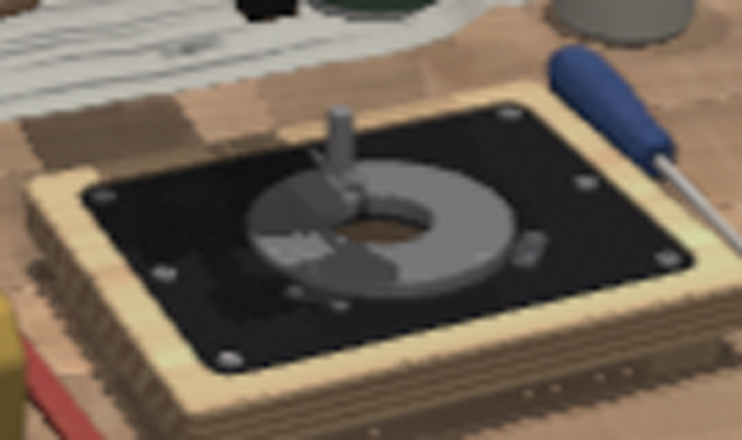

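The far rim at the pin is down, the near rim is still proud on the clips, and the notch sits over the key pin. Now I'll move over the opposite side.

>>> apply_moves --pt "10 20 0 -2" --pt "20 45 0 -4" --pt "30 65 0 -5" --pt "40 81 5 -5" --pt "40 81 30 -5" --pt "40 81 55 -5" --pt "40 81 55 -5"

```text
clock: 9.3
eef_pos: [0.5305, -0.0474, 0.0808]
tcp_rot: [-179.5, -0.1, 100.2]
force: [-0.9, 0.2, 0.3]
width: 0.005
grasp_force: 0.0
```

```bash
python3 - <<'E'
from g import *
s=bot.read_state();print(s["eef_pos"],s["tcp_rot"],s["force"])
print(goto(.537,-.048,.066,100))
E
```

```text
[ 0.5304791  -0.04738513  0.08075844] [-1.79491098e+02 -1.42712647e-01  1.00223781e+02] [-0.93460516  0.21100073  0.27972656]
[-1.8  6.3 14.8  0.2]
```

>>> apply_moves --pt "-1 6 4 0" --pt "-1 6 8 0" --pt "-1 6 11 0" --pt "-1 6 12 0" --pt "-1 6 13 0" --pt "-1 6 14 0" --pt "-1 6 15 0"

```text
clock: 10.0
eef_pos: [0.5401, -0.0475, 0.0699]
tcp_rot: [180.0, 0.0, 100.2]
force: [-0.2, 0.3, 0.2]
width: 0.006
grasp_force: 0.0
```

>>> apply_moves --pt "0 0 1 0" --pt "0 0 1 0" --pt "0 0 2 0" --pt "0 0 2 0"

```text
clock: 10.4
eef_pos: [0.5399, -0.0475, 0.0676]
tcp_rot: [-180.0, 0.0, 100.2]
force: [-0.6, 0.5, 0.6]
width: 0.005
grasp_force: 0.0
```

>>> apply_moves --pt "0 -4 0 0" --pt "0 -4 1 0" --pt "0 -4 1 0" --pt "0 -4 2 0" --pt "0 -4 2 0" --pt "0 -4 3 0" --pt "0 -4 3 0"

```text
clock: 11.1
eef_pos: [0.5361, -0.0482, 0.0647]
tcp_rot: [180.0, 0.0, 100.2]
force: [-0.3, 0.4, 0.2]
width: 0.006
grasp_force: 0.1
```

>>> apply_moves --pt "0 0 1 0" --pt "0 0 1 0"

```text
clock: 11.3
eef_pos: [0.5361, -0.0481, 0.0639]
tcp_rot: [180.0, 0.0, 100.2]
force: [-1.0, -0.3, 1.2]
width: 0.005
grasp_force: 0.9
```

>>> apply_moves --pt "0 0 1 0" --pt "0 0 1 0"

```text
clock: 11.5
eef_pos: [0.5361, -0.0481, 0.0629]
tcp_rot: [180.0, 0.0, 100.2]
force: [-0.7, -0.4, 3.7]
width: 0.005
grasp_force: 1.6
```

Contact is on the face; I'll press on.

>>> apply_moves --pt "0 0 1 0" --pt "0 0 2 0" --pt "0 0 2 0"

```text
clock: 11.8
eef_pos: [0.5361, -0.0481, 0.0606]
tcp_rot: [180.0, -0.0, 100.2]
force: [0.5, 0.3, -0.0]
width: 0.005
grasp_force: 0.4
```

>>> apply_moves --pt "0 0 1 0" --pt "0 0 2 0" --pt "0 0 2 0"

```text
clock: 12.1
eef_pos: [0.5361, -0.048, 0.0594]
tcp_rot: [180.0, 0.0, 100.2]
force: [-2.6, 0.5, 9.2]
width: 0.007
grasp_force: 4.5
```

>>> apply_moves --pt "0 0 1 0" --pt "0 0 1 0"

```text
clock: 12.3
eef_pos: [0.5362, -0.048, 0.0594]
tcp_rot: [180.0, 0.0, 100.2]
force: [-4.8, 0.9, 15.9]
width: 0.005
grasp_force: 8.4
```

It snapped (force fell to 0) and then stopped hard at tip z = 42.4 mm, which is flush. One more small press, then I'll move clear.

>>> apply_moves --pt "0 0 0.5 0" --pt "0 0 0.5 0" --pt "0 0 -4 0" --pt "0 0 -15 0" --pt "0 0 -40 0" --pt "0 0 -80 0" --pt "0 0 -120 0" --pt "0 0 -160 0"

```text
clock: 13.1
eef_pos: [0.5356, -0.0483, 0.2193]
tcp_rot: [-180.0, -0.0, 100.2]
force: [1.7, -0.2, -0.5]
width: 0.005
grasp_force: 0.0
```

>>> apply_moves --pt "-30 0 0 0" --pt "-70 0 0 0" --pt "-110 0 0 0" --pt "-150 0 0 0" --pt "-190 0 0 0" --pt "-220 0 0 0" --pt "-220 0 0 0"

```text
clock: 13.8
eef_pos: [0.5739, -0.2712, 0.2171]
tcp_rot: [-179.9, 0.1, 99.7]
force: [-1.3, -0.6, -0.7]
width: 0.004
grasp_force: 0.0
```

```bash
python3 - <<'E'
from g import *
s=bot.read_state();print(s["clock"],s["eef_pos"],s["force"])
p=bot.camera("top");a=p["frame"][140:250,190:325,::-1]
q=bot.camera("side");b=q["frame"][195:275,225:360,::-1]
cv2.imwrite("pics/f1.png",cv2.resize(np.vstack([a,b]),None,fx=3.1,fy=3.1,interpolation=cv2.INTER_CUBIC))
E
```

```text
13.8 [ 0.57392161 -0.2711589   0.21705543] [-1.34524797 -0.59451413 -0.74585335]
```

View pics/f1.png

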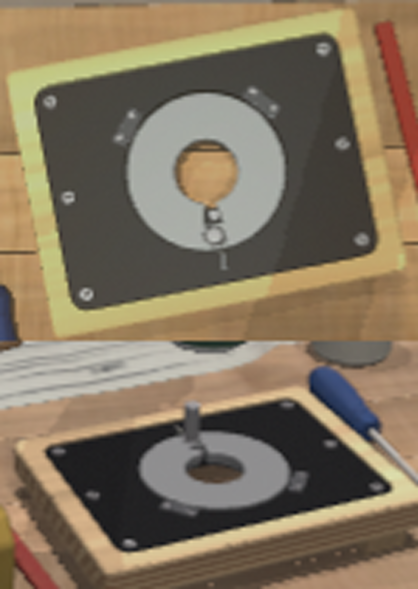

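The ring lies flush, its notch over the key pin at (215,213) and the starter pin on the key line. The tools are undisturbed and the arm is clear.

```bash
python3 -c "
from plant import bot
print(bot.sign_off())"
```

```text
the job is handed in; nothing more can be done
None
```

The ring was pushed round until its notch dropped over the key pin and pressed until it snapped flush past the clips; the arm is clear, the tools near the ring are undisturbed, and the job was handed in at about 14 s (verdict not shown).

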